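# Clamp a weld coupon in the saw jig

## Task

Load the welded steel coupon into the saw jig: slide it under the clamp's rubber nose until it sits flush against the end stop and both side pins, with its weld over the saw slot. Turn the knurled adjusting nut down so that the cam lever will begin to bite about half-way through its travel, then press the lever fully down and let go, with the coupon still flush. Leave the caliper, marker, sample box and beaker where they are.

Things in the scene. Friction and masses are not known exactly. Their poses are not given: they have to be found in the camera images.
- coupon: Loose flat steel bar, 110 x 36 x 20 mm (its own x, y, z), 0.5 to 0.8 kg, with a brown-and-blue tinted weld seam across the middle of its top. Origin: centre of the underside. Its two ends are alike; either may go against the end stop.
- jig: Fixed saw jig: grey plate 84 mm wide, 14 mm thick, from x = -117 to +91 mm in its own frame, with a 4 mm saw slot across it at x = -55. Origin: on the worktop under the end stop's face, on the centre line. x runs along the jig from the coupon's place to the lever (away from the robot), y left, z up. The plate's right side (-y) is open: come in sideways from there. Nothing on the jig is over 135 mm high.
- seat (a point): Point on the plate's top (14 mm above the worktop) where the coupon's origin lies when flush against end stop and pins: jig x = -55, y = 0. Axes as the jig's; the coupon's long axis must lie along x. The plate beside it is free for a finger on both sides from jig x = -85 to -25.
- stop_face (a point): Foot of the steel end stop's face, on the plate's top at jig x = 0, y = 0. The face looks to -x; the stop is 34 mm wide (y) and 13 mm high. The coupon's end goes against it.
- pin_near (a point): Foot (on the plate) of the side pin near the robot: steel, diameter 10, 9 mm high, at jig x = -98, y = +23. The coupon's left long side touches it when seated.
- pin_far (a point): Foot of the other side pin, same size, at jig x = -12, y = +23, below the clamp.
- nose (a point): Lowest point of the clamp's black rubber nose (round end, diameter 14), at about jig x = -18, y = 0. It hangs under the end of a black strap, 30 mm wide, jig x = -28 to +75, top 60 to 70 mm above the worktop. The coupon goes under it: a seated coupon's top is 34 mm above the worktop, and at the start the nose stands 5 to 7 mm above that.
- nut_grip (a point): Point on the adjusting nut's axis, 14 mm above its underside: grip here from above. The nut is a silvery knurled upright cylinder, diameter 36, 24 mm tall, red line on top, on a threaded stud (diameter 11) that ends 7 to 11 mm above it, at jig x = 22. Keep fingertips at least 2 mm above its underside; the strap's top is some 6 mm below the underside.
- nut (a joint): Nut angle, rad, 0 to 3; grows when turned clockwise seen from above; starts at 0.3 to 0.9; takes about 0.3 N m. Each radian lowers the rubber nose by 2.7 mm and the nut itself by 1.35 mm. At 1.8 the open clamp's nose stands 3 mm above the seated coupon and the lever bites half-way; a quarter of the lever's travel is 0.55 rad of nut.
- lever (a joint): Cam lever angle, rad: 0 = open (red handle slopes up and away from the coupon, some 57 degrees above level), 0.96 = fully down on its hard stop (some 12 degrees above level); starts at 0 to 0.15; stays where left. Full travel lowers the nose by 6 mm; it bites where the nose meets the coupon. Pressing at the handle takes about 4 N before the bite, up to 8 N after.
- lever_grip (a point): Point on the lever's centre line in the red handle, 70 mm from the hinge. The handle is a round bar, diameter 17, from 44 to 83 mm from the hinge plus its round end. It swings in the jig's x-z plane: press on its upper side and follow the arc down.
- lever_hinge (a point): Hinge of the cam lever, on the centre line at jig x = 62, about 54 mm above the worktop; it rises by up to 6 mm as the lever closes. Hinge axis along the jig's y.
- nose_pad (a joint): How far the sprung rubber nose is pushed in, m: 0 = free, 0.001 to 0.0025 when properly clamped (12 N per mm).
- caliper: Bystander: steel caliper lying flat, 74 x 235 x 13 mm. Origin: centre of the underside.
- marker: Bystander: red-capped marker lying flat, 13 x 135 x 14 mm. Origin: centre of the underside.
- sample_box: Bystander: small blue sample box with a clear lid, 73 x 99 x 30 mm. Origin: centre of the underside.
- beaker: Bystander: clear beaker, diameter 65, 90 mm tall, upright. Origin: centre of the underside.

How it is judged:
By the outcome, as a careful person would: the job done as asked, in the order asked, and still so for the second after the job is handed in, with the robot touching nothing.
It also fails if it takes over 69 s, if anything falls off the work surface, if the arm or the gripper's body presses on something with over 40 N, if the wrist force passes 120 N, or if a joint passes its speed limit or range.

## Robot

A 6-joint arm with a two-finger parallel gripper is mounted at the origin on a cart in front of the work surface, level with it; the furniture and walls round the work are solid. World frame = base frame: x ahead of the robot, y to its left, z up, the work surface at z = 0. Lengths are in m, angles in rad, forces in N, time in s.
With the tool pointing down it reaches from about 0.35 to 0.95 m from the base axis. Payload 17.4 kg.
Tool frame: the origin (TCP) lies at the very end of the fingers, on their centre line; the grasp point (between the pads) lies 19 mm behind it; z points along the fingers, y is the line along which they close (so a half turn about z gives the same grasp; the last joint's range is limited). The gripper opens to 93 mm and grips with 3 to 60 N. Pads are 15 mm wide; open, the fingers measure 128 mm over their backs; the gripper's body (75 mm by 188 mm) begins 65 mm behind the grasp point.
Start: joints at [-1.275, 0.116, 1.442, -0, 1.584, -0.038], TCP at [0.221, -0.638, 0.219] pointing down, gripper open.
Joint ranges: [-2.83, 2.83], [-0.83, 2.19], [0.07, 2.5], [-1.14, 4.28], [0.01, 3], [-2.97, 2.97]. Speed limits (rad/s): [1.89, 1.89, 2.22, 3.14, 3.14, 3.14].

## Interface

Orientations are given as a rotation vector (axis times angle).
In Python, from rig import bot gives the robot as it stands.
- The arm moves only by the tool apply_moves, never from a script. Its argument "steps" is a list that holds one entry, the list of rows, each a list of 4 numbers: the shift along the tool's x, y, z in m, then the turn about the tool's z in degrees. A call has 1 to 12 rows; each row shifts and turns the commanded pose from where the row before left it, along the tool's axes as they then stand; what a row does not reach is not made up. A row lasts 1/8 s, in which the tool goes at most 62.5 mm and 10.7 degrees, less where a joint would pass 70% of its speed; a pose out of reach is approached as far as the arm can. A call is refused whole if a number of a shift passes 0.0625 or a number of a turn 10.7, either way. A call with a gripper value outside its range is refused whole. "gripper" is the closure, from -1 (fully open) to 1 (shut), set as the call begins (left out, the last holds). The fingers move at their own pace and stop on an object; "grip_force" is the grip in N (left out, the last holds). Time passes only in rows, so rows that do not move let the fingers close. It gives the time, the measured TCP pose, the force, the opening and the grip force at its end, in the units of the state.
- bot.sense(): the state, without advancing time (a new reading comes with each control period).
- bot.read_camera(name): name is "scene" or "side" or "wrist"; returns (picture, depth): 384x512x3 uint8, red, green, blue; 384x512 float32, m along the optical axis (not along the pixel's ray), 0 where there is no reading.
- bot.camera_model(name): a dict with "fx", "fy", "cx", "cy" (pixels), "R" (3x3) and "t" (3): a world point X has camera coordinates R X + t; the wrist camera has in their place "tool_from_camera" (4x4, takes a point from camera to tool coordinates, whose origin is the TCP and whose axes are the flange's). Camera axes: x right, y down, z forward; pixel columns grow to the right and rows downward; lengths in m; the calibration is good to about 2 mm. A picture is of the moment at which its call begins: read the wrist's pose just before it. camera_model takes no time and is no camera call.
- bot.finish_job(): hands the job in; it is judged then, once.
The state is a dict: "time": time; "joint_positions": joint angles; "joint_velocities": joint speeds; "effort": joint torques, N m; "tcp_pos": TCP position; "orientation": TCP orientation; "contact_force": force on the tool from outside, world axes, zero at the start; "ft_torque": the same for the moment, N m; "finger_gap": opening from 0.0 (shut) to 1.0 (fully open); "grip_force": force on a finger pad.
Only numpy, scipy, OpenCV 4.12 (cv2) and the standard library are available. Lean on these libraries where they do the work, as an engineer would, in place of code of your own. Each camera call takes 0.05 s, during which the arm holds its last target. There are 200 camera calls.

## Working session

There is one attempt and no reset: what is moved stays moved. The work goes in short steps, Python scripts to look and compute and a tool call to move; the robot and the scene stay as the last step left them, time stands still between calls to the robot, and variables do not carry over. Pictures are saved under pics/ and viewed, at most 10 in all, crops included, and the job is handed in when it is done.

Besides the shell and the picture viewer there is one more tool, called after ">>>" by a JSON object that holds its "method" and its "body". apply_moves: Moves the arm, as the interface text tells. Its arguments: {"type":"object","properties":{"steps":{"type":"array","items":{"type":"array","items":{"type":"array","items":{"type":"number"}}}},"gripper":{"type":"number"},"grip_force":{"type":"number"}},"required":["steps"]}

```bash
ls; mkdir -p pics; cat > h.py <<'E'
import numpy as np, cv2
from rig import bot
def snap(n):
    s=bot.sense(); p,d=bot.read_camera(n); m=bot.camera_model(n)
    if 'R' in m: R,t=np.array(m['R']),np.array(m['t']); Rw=R.T; c=-R.T@t
    else:
        T=np.array(m['tool_from_camera']); A=cv2.Rodrigues(np.array(s['orientation'],float))[0]
        Rw=A@T[:3,:3]; c=A@T[:3,3]+np.array(s['tcp_pos'])
    np.savez(f'{n}.npz',p=p,d=d,Rw=Rw,c=c,k=[m['fx'],m['fy'],m['cx'],m['cy']])
    return p,d
def load(n):
    z=np.load(f'{n}.npz'); return z['p'],z['d'],z['Rw'],z['c'],z['k']
def rays(uv,Rw,k):
    uv=np.atleast_2d(uv).astype(float)
    return np.c_[(uv[:,0]-k[2])/k[0],(uv[:,1]-k[3])/k[1],np.ones(len(uv))]@Rw.T
def onplane(n,uv,z):
    p,d,Rw,c,k=load(n); r=rays(uv,Rw,k); return c+r*((z-c[2])/r[:,2])[:,None]
def cloud(n):
    p,d,Rw,c,k=load(n); v,u=np.mgrid[:384,:512]
    X=c+rays(np.c_[u.ravel(),v.ravel()],Rw,k)*d.ravel()[:,None]
    X[d.ravel()==0]=np.nan
    return X.reshape(384,512,3)
def proj(n,X):
    p,d,Rw,c,k=load(n); q=(np.atleast_2d(X)-c)@Rw; return np.c_[q[:,0]/q[:,2]*k[0]+k[2],q[:,1]/q[:,2]*k[1]+k[3]]
E
python3 - <<'E'
from h import *
ps=[snap(n)[0] for n in('scene','side','wrist')]
s=bot.sense();print({k:np.round(v,3).tolist() for k,v in s.items()})
for n in('scene','side','wrist'):
    _,_,Rw,c,k=load(n);print(n,c.round(3),Rw[:,2].round(2),k)
cv2.imwrite('pics/a.png',cv2.resize(ps[0],(800,600))[:,:,::-1])
cv2.imwrite('pics/b.png',cv2.resize(ps[1],(800,600))[:,:,::-1])
E
```

```text
pics
{'time': 0.15, 'joint_positions': [-1.275, 0.116, 1.442, -0.0, 1.584, -0.038], 'joint_velocities': [0.0, -0.002, -0.003, -0.001, 0.001, 0.001], 'effort': [0.001, -72.176, -62.295, 0.078, 0.023, -0.0], 'tcp_pos': [0.221, -0.638, 0.218], 'orientation': [-3.097, -0.522, 0.0], 'contact_force': [0.44, 0.443, 0.196], 'ft_torque': [-0.021, 0.015, -0.003], 'grip_force': 0.0, 'finger_gap': 1.002}
scene [-0.047  0.956  0.681] [ 0.44 -0.8  -0.42] [383.38473538 383.38473538 254.38441391 186.31996275]
side [ 0.574 -1.304  0.652] [-0.01  0.9  -0.43] [357.29963034 357.29963034 254.4179303  190.78134099]
wrist [ 0.285 -0.615  0.385] [-0.23 -0.08 -0.97] [277.31773952 277.31773952 252.05379102 191.35010012]
```

View pics/a.png

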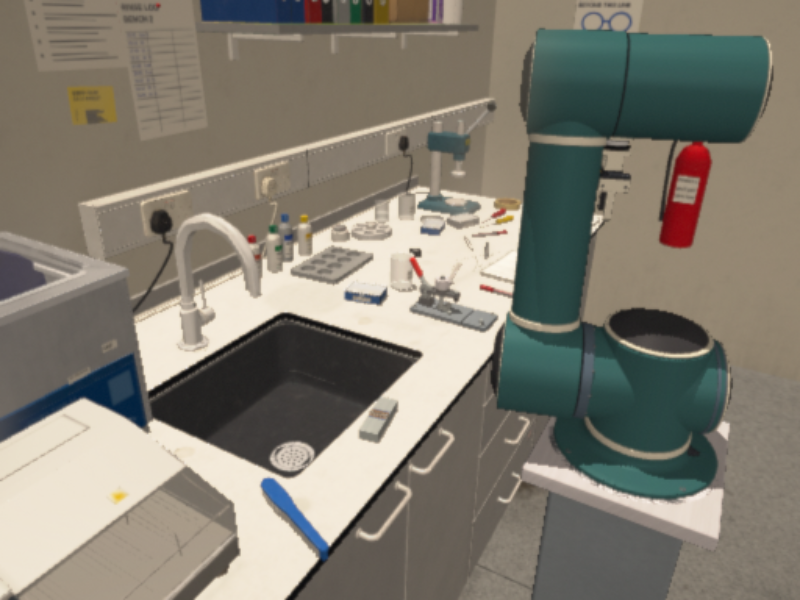

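View pics/b.png

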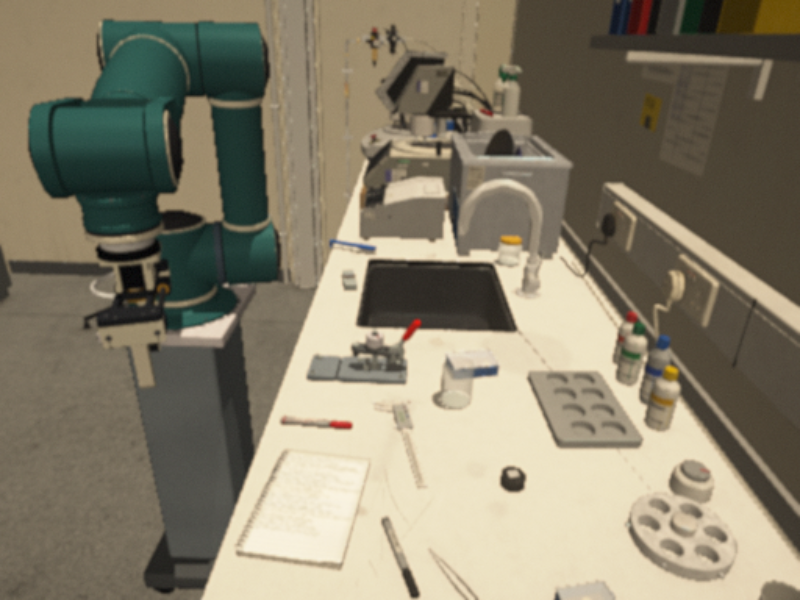

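The scene view shows the coupon near (380,418) between sink and bench edge, and the jig at (455,312) with its red lever. In the side view the jig is at (360,365) and the coupon at (349,280). The beaker and box stand beyond the jig.

```bash
python3 - <<'E'
from h import *
cen={}
for n,cu,ju in(('scene',(380,418),(455,315)),('side',(349,280),(360,370))):
    cu=np.array(cu)*.64; ju=np.array(ju)*.64
    print(n,'coupon~',onplane(n,cu,.02).round(3),'jig~',onplane(n,ju,.014).round(3))
    X=cloud(n); C=onplane(n,cu,.02)[0]
    m=(np.hypot(X[...,0]-C[0],X[...,1]-C[1])<.09)&(X[...,2]>.012)&(X[...,2]<.03)
    P=X[m]; print('coupon pts',len(P),'z',np.percentile(P[:,2],[10,50,90]).round(4))
    r=cv2.minAreaRect((P[:,:2]*1000).astype(np.float32)); print(r)
    J=onplane(n,ju,.014)[0]
    m=(np.hypot(X[...,0]-J[0],X[...,1]-J[1])<.17)&(X[...,2]>.009)&(X[...,2]<.019)
    P=X[m]; print('plate pts',len(P),cv2.minAreaRect((P[:,:2]*1000).astype(np.float32)))
    p=load(n)[0]; hsv=cv2.cvtColor(p,cv2.COLOR_RGB2HSV)
    red=((hsv[...,0]<8)|(hsv[...,0]>172))&(hsv[...,1]>150)&(hsv[...,2]>80)&(X[...,2]>.03)&(np.hypot(X[...,0]-J[0],X[...,1]-J[1])<.2)
    print('red',red.sum(),np.nanmean(X[red],0).round(3),np.nanmin(X[red],0).round(3),np.nanmax(X[red],0).round(3))
    for nm,(u,v),h in(('c',cu,50),('j',ju,64)):
        u,v=int(u),int(v); c=p[v-h*3//4:v+h*3//4,u-h:u+h]; cen[n+nm]=cv2.resize(c,(400,300),interpolation=cv2.INTER_CUBIC)
im=np.vstack([np.hstack([cen['scenec'],cen['scenej']]),np.hstack([cen['sidec'],cen['sidej']])])
cv2.imwrite('pics/c.png',im[:,:,::-1])
E
```

```text
scene coupon~ [[0.406 0.191 0.02 ]] jig~ [[ 0.466 -0.268  0.014]]
coupon pts 335 z [0.0162 0.0186 0.0202]
((416.5887145996094, 181.391357421875), (38.81198501586914, 111.510009765625), 11.13198471069336)
plate pts 449 ((480.92706298828125, -290.36114501953125), (91.5306167602539, 207.93795776367188), 88.76839447021484)
red 34 [ 0.591 -0.289  0.109] [ 0.576 -0.297  0.087] [ 0.604 -0.283  0.129]
side coupon~ [[0.42  0.149 0.02 ]] jig~ [[ 0.489 -0.309  0.014]]
coupon pts 97 z [0.0161 0.0203 0.0222]
((416.2801513671875, 178.37115478515625), (36.40449905395508, 118.72218322753906), 10.475419998168945)
plate pts 815 ((483.15771484375, -363.01007080078125), (207.27223205566406, 229.87344360351562), 0.466241717338562)
red 65 [ 0.594 -0.302  0.114] [ 0.577 -0.306  0.089] [ 0.611 -0.294  0.132]
```

View pics/c.png

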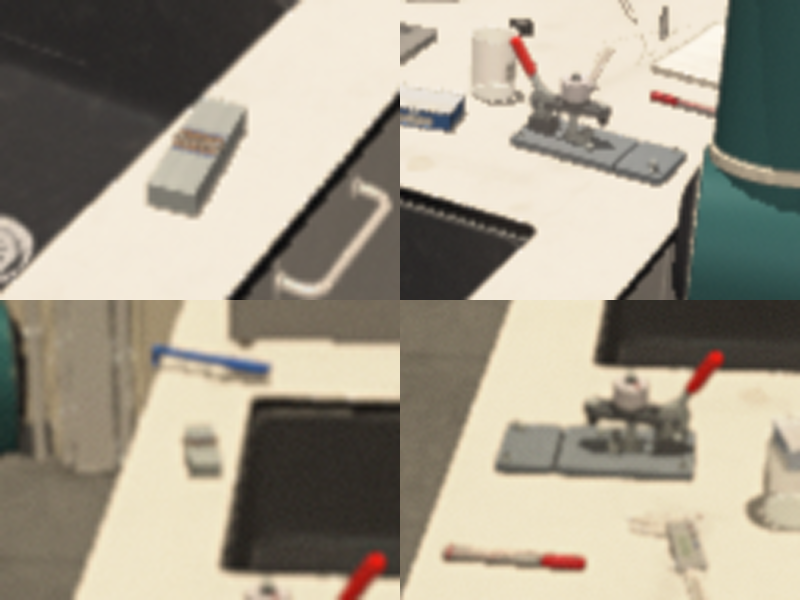

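The crops show the coupon's long axis roughly along world y. The jig's x runs roughly along world x, with the lever on the far side. I'll move over the jig for a close wrist view.

>>> {"method": "apply_moves", "body": {"steps": [[[0,0,0,10.5],[0,0,0,8.6],[0.032,-0.043,0.005,0],[0.032,-0.043,0.005,0],[0.032,-0.043,0.005,0],[0.032,-0.043,0.005,0],[0.032,-0.043,0.005,0],[0.032,-0.043,0.005,0],[0.032,-0.043,0.005,0],[0.032,-0.043,0.005,0],[0,0,0,0],[0,0,0,0]]]}}

```text
time: 1.65
tcp_pos: [0.4769, -0.2937, 0.1786]
orientation: [3.142, 0.002, -0.0]
contact_force: [-0.0, -0.4, -0.4]
finger_gap: 0.998
grip_force: 0.0
```

```bash
python3 - <<'E'
from h import *
p,d=snap('wrist'); s=bot.sense(); print(s['time'],np.round(s['tcp_pos'],4),np.round(s['orientation'],3))
X=cloud('wrist')
cv2.imwrite('pics/d.png',cv2.resize(p,(800,600),interpolation=cv2.INTER_CUBIC)[:,:,::-1])
m=(X[...,2]>.010)&(X[...,2]<.018)&(X[...,1]>-.38)&(X[...,1]<-.2)
P=X[m];print(len(P),np.median(P[:,2]),cv2.minAreaRect((P[:,:2]*1000).astype(np.float32)))
E
```

```text
1.7 [ 0.4766 -0.2942  0.1786] [ 3.141  0.    -0.   ]
8012 0.014531029446776561 ((526.212158203125, -299.750732421875), (112.12112426757812, 301.60516357421875), 79.88896942138672)
```

View pics/d.png

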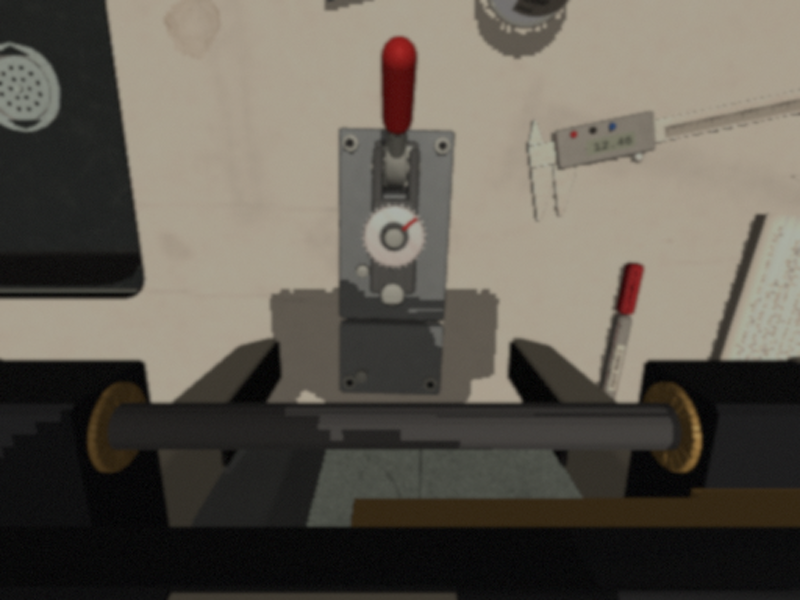

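The wrist view (up = +x, left = +y) shows the plate with corners near (340,128), (455,131), (440,393) and (340,391). The nut is at (394,236) with its red line toward (418,219). The red handle runs from (397,130) to (399,45), and the beaker, caliper and marker are clear of it.

```bash
python3 - <<'E'
from h import *
p,d,Rw,c,k=load('wrist'); I=p.astype(int)
m=((I[...,0]-I[...,2])<4).astype(np.uint8); m[:75]=0; m[255:]=0; m[:,:205]=0; m[:,300:]=0
m=cv2.morphologyEx(m,cv2.MORPH_CLOSE,np.ones((5,5)))
cs=max(cv2.findContours(m,0,2)[0],key=cv2.contourArea)
h=cv2.convexHull(cs).reshape(-1,2); W=onplane('wrist',h,.014)
r=cv2.minAreaRect((W[:,:2]*1000).astype(np.float32)); print('plate',r)
print(cv2.boxPoints(r).round(1).tolist())
# long edges by row
L=[];R=[]
for v in list(range(95,130))+list(range(208,245)):
    u=np.where(m[v])[0]
    if len(u): L.append((u[0]-.5,v)); R.append((u[-1]+.5,v))
for e in(L,R):
    q=onplane('wrist',e,.014); f=np.polyfit(q[:,0],q[:,1],1); print('edge slope deg',np.degrees(np.arctan(f[0])).round(2),'y@.49',np.polyval(f,.49).round(4),'res',np.std(q[:,1]-np.polyval(f,q[:,0])).round(4))
hsv=cv2.cvtColor(p,cv2.COLOR_RGB2HSV)
red=((hsv[...,0]<10)|(hsv[...,0]>170))&(hsv[...,1]>110)
v,u=np.where(red); a=(v>130)&(v<165)&(u>230)&(u<290); line=np.c_[u[a],v[a]]; print('line px',len(line))
w=(I.min(2)>125).astype(np.uint8); w[:125]=0;w[180:]=0;w[:,:225]=0;w[:,280:]=0
cn=max(cv2.findContours(w,0,2)[0],key=cv2.contourArea); (cx,cy),rad=cv2.minEnclosingCircle(cn); print('nut circ',cx,cy,rad)
X=cloud('wrist'); zz=X[...,2]; yy,xx=np.mgrid[:384,:512]; ring=(np.hypot(xx-cx,yy-cy)<rad*.85)&(np.hypot(xx-cx,yy-cy)>rad*.55); zt=np.nanmedian(zz[ring]); print('nut top z',zt,'stud',np.nanmedian(zz[np.hypot(xx-cx,yy-cy)<3]))
N=onplane('wrist',[(cx,cy)],zt)[0]; E=onplane('wrist',[(cx+rad,cy)],zt)[0]; print('nut',N,'r',np.linalg.norm(E-N))
q=onplane('wrist',line,zt)[:,:2]-N[:2]; print('line dir cw deg', -np.degrees(np.arctan2(q[:,1].mean(),q[:,0].mean())), np.hypot(*q.T).min(),np.hypot(*q.T).max())
vv,vx,x0,y0=cv2.fitLine(q.astype(np.float32),2,0,.01,.01).ravel(); print('line fit',-np.degrees(np.arctan2(vx,vv)),x0,y0)
hd=np.c_[u[(v<100)&(u>235)&(u<275)],v[(v<100)&(u>235)&(u<275)]]; H=X[hd[:,1],hd[:,0]]; print('handle',np.nanpercentile(H,[2,50,98],axis=0).round(4).tolist())
# nose strap end
for (a,b) in [(251,188)]: print('spot',X[b-4:b+5,a-4:a+5].reshape(-1,3).mean(0))
print('plate z by spots',[np.nanmedian(zz[b-3:b+4,a-3:a+4]).round(4) for a,b in((225,150),(280,150),(225,195))])
E
```

```text
plate ((429.54248046875, -290.4281005859375), (79.44816589355469, 93.69872283935547), 89.58056640625)
[[382.3999938964844, -329.79998779296875], [476.1000061035156, -330.5], [476.70001220703125, -251.0], [383.0, -250.39999389648438]]
edge slope deg -11.8 y@.49 -0.2671 res 0.0052
edge slope deg 14.63 y@.49 -0.308 res 0.0066
line px 17
nut circ 251.84800720214844 150.23199462890625 19.15349769592285
nut top z 0.09434700739706298 stud 0.10247317954461432
nut [ 0.51944036 -0.29280579  0.09434701] r 0.0172122782891662
line dir cw deg 54.488849875150535 0.0059560432369902125 0.014810717855085111
line fit 49.29248 0.0056018215 -0.007850232
handle [[0.5761, -0.3016, 0.0947], [0.5939, -0.2945, 0.1208], [0.609, -0.2878, 0.1322]]
spot [nan nan nan]
plate z by spots [np.float64(0.0145), np.float64(0.0144), np.float64(0.0148)]
```

```bash
python3 - <<'E'
from h import *
p,d,Rw,c,k=load('wrist'); I=p.astype(float)
print(onplane('wrist',np.array([(340,128),(455,131),(440,393),(340,391)])*.64,.014).round(4).tolist())
print('bench/plate rgb',p[100,205],p[100,226],p[150,300],p[150,284],p[230,210],p[230,230])
ratio=I[...,0]/(I[...,2]+1); g=cv2.GaussianBlur(ratio,(3,3),0)
L=[];R=[]
for v in list(range(92,185))+list(range(205,240)):
    for lo,hi,out,sg in((205,228,L,1),(272,300,R,-1)):
        gr=-sg*np.gradient(g[v])[lo:hi]; i=int(gr.argmax())
        if 0<i<len(gr)-1:
            a,b,e=gr[i-1:i+2]; out.append((lo+i+.5*(a-e)/(a-2*b+e+1e-9),v))
for e in(L,R):
    q=onplane('wrist',e,.014)
    for _ in range(4):
        f=np.polyfit(q[:,0],q[:,1],1); r=abs(q[:,1]-np.polyval(f,q[:,0])); q=q[r<max(.001,2*np.median(r))]
    print('edge deg',np.degrees(np.arctan(f[0])).round(2),'y@.49',np.polyval(f,.49).round(4),len(q),r.std().round(5))
T=[];B=[]
for u in range(224,284):
    for lo,hi,out,sg in((75,92,T,1),(243,258,B,-1)):
        if 240<u<265 and sg==1: continue
        gr=-sg*np.gradient(g[:,u])[lo:hi]; i=int(gr.argmax())
        out.append((u,lo+i))
for e in(T,B):
    q=onplane('wrist',e,.014); f=np.polyfit(q[:,1],q[:,0],1); print('x end @-.293', np.median(q[:,0]), np.polyval(f,-.293).round(4), 'deg',-np.degrees(np.arctan(f[0])).round(2))
E
```

```text
[[0.5875, -0.2542, 0.014], [0.5857, -0.3367, 0.014], [0.3806, -0.3317, 0.014], [0.3822, -0.2484, 0.014]]
bench/plate rgb [169 160 143] [109 108 104] [170 159 142] [105 105  99] [96 89 79] [55 55 53]
edge deg -1.35 y@.49 -0.251 128 0.00013
edge deg -1.39 y@.49 -0.3331 124 0.00018
x end @-.293 0.5865099167926444 0.5869 deg -1.52
x end @-.293 0.381223192126806 0.381 deg -1.19
```

>>> {"method": "apply_moves", "body": {"steps": [[[-0.0075,-0.059,0,0],[-0.0075,-0.059,0,0],[-0.0075,-0.059,0,0],[-0.0075,-0.059,0,0],[-0.0075,-0.059,0,0],[-0.0075,-0.059,0,0],[-0.0075,-0.059,0,0],[-0.0075,-0.059,0,0],[0,0,0,-10.5],[0,0,0,-10.5],[0,0,0,-10.5],[0,0,0,-10.5]]]}}

```text
time: 3.2
tcp_pos: [0.4172, 0.1773, 0.1788]
orientation: [2.93, 1.133, 0.0]
contact_force: [0.1, 0.2, 0.3]
finger_gap: 0.999
grip_force: 0.0
```

>>> {"method": "apply_moves", "body": {"steps": [[[0,0,0.01,-10.5],[0,0,0.01,-10.5],[0,0,0.01,-10.5],[0,0,0.01,-10.5],[0,0,0.01,-10.5],[0,0,0.01,-6.5],[0,0,0,0],[0,0,0,0]]]}}

```text
time: 4.2
tcp_pos: [0.4172, 0.1779, 0.1192]
orientation: [2.002, 2.421, 0.001]
contact_force: [-1.0, 0.6, 0.3]
finger_gap: 0.999
grip_force: 0.0
```

```bash
cat > pose.py <<'E'
from h import *
def pose():
    s=bot.sense(); A=cv2.Rodrigues(np.array(s['orientation'],float))[0]
    hd=np.degrees(np.arctan2(A[1,0],A[0,0])); print('t',s['time'],'tcp',np.round(s['tcp_pos'],4),'head',hd.round(2),'tilt',A[:2,2].round(4),'j',np.round(s['joint_positions'],2),'F',np.round(s['contact_force'],1))
    return np.array(s['tcp_pos']),A,hd
E
python3 - <<'E'
from pose import *
P,A,hd=pose(); p,d=snap('wrist'); X=cloud('wrist')
m=((X[...,2]>.014)&(X[...,2]<.027)&(np.hypot(X[...,0]-.416,X[...,1]-.18)<.085)).astype(np.uint8)
m=cv2.morphologyEx(m,cv2.MORPH_OPEN,np.ones((3,3)))
cs=max(cv2.findContours(m,0,2)[0],key=cv2.contourArea); W=onplane('wrist',cs.reshape(-1,2),.02)
r=cv2.minAreaRect((W[:,:2]*1000).astype(np.float32)); print(r,'z',np.median(X[...,2][m>0]))
o=cv2.drawContours(p.copy(),[cs],-1,(0,255,0),1)
cv2.imwrite('pics/e.png',cv2.resize(o,(640,480))[:,:,::-1])
E
```

```text
t 4.2 tcp [0.4172 0.1779 0.1192] head 100.81 tilt [0.0005 0.0001] j [ 0.35 -0.34  2.02 -0.    1.46  0.16] F [-1.   0.6  0.3]
((417.7180480957031, 180.87173461914062), (38.52644729614258, 109.26734924316406), 10.86974048614502) z 0.020599194314573993
```

View pics/e.png

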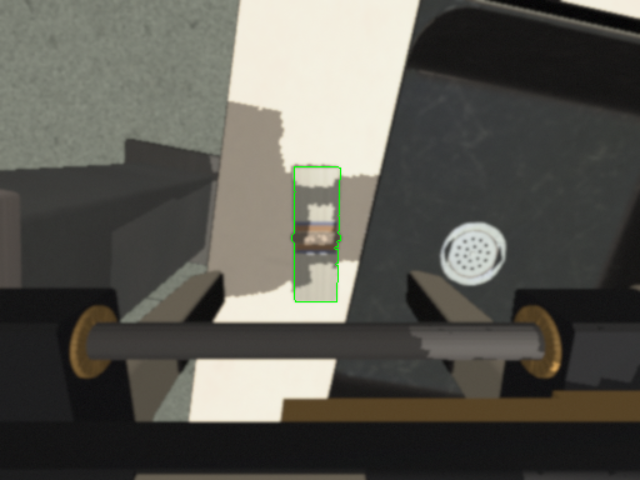

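The picture shows the coupon outline (green) between the open fingers, from (293,166) to (340,302), with the weld at (318,238). It measures 38×109 mm with its top at z ≈ 20 mm, as it should. I'll descend and grip.

>>> {"method": "apply_moves", "body": {"steps": [[[0.0025,0.001,0.02,0],[0,0,0.03,0],[0,0,0.03,0],[0,0,0.025,0],[0,0,0.01,0],[0,0,0,0],[0,0,0,0]]]}}

```text
time: 5.12
tcp_pos: [0.4175, 0.1811, 0.004]
orientation: [1.998, 2.424, 0.001]
contact_force: [-0.1, 0.6, -0.3]
finger_gap: 1.0
grip_force: 0.0
```

>>> {"method": "apply_moves", "body": {"steps": [[[0,0,0,0],[0,0,0,0],[0,0,0,0],[0,0,0,0],[0,0,0,0],[0,0,0,0],[0,0,0,0],[0,0,0,0]]], "gripper": 1, "grip_force": 35}}

```text
time: 6.12
tcp_pos: [0.4172, 0.181, 0.0036]
orientation: [-1.998, -2.425, 0.0]
contact_force: [-0.8, -0.6, 0.2]
finger_gap: 0.384
grip_force: 35.0
```

>>> {"method": "apply_moves", "body": {"steps": [[[0,0,-0.04,0],[0,0,-0.06,0],[0,0,-0.06,0],[-0.0595,-0.0093,0,0],[-0.0595,-0.0093,0,0],[-0.0595,-0.0093,0,0],[-0.0595,-0.0093,0,0],[-0.0595,-0.0093,0,0],[-0.0595,-0.0093,0,0],[-0.0595,-0.0093,0,0],[-0.0595,-0.0093,0,0],[-0.0595,-0.0093,0,0]]]}}

```text
time: 7.62
tcp_pos: [0.4369, -0.3625, 0.1626]
orientation: [-1.997, -2.423, -0.0]
contact_force: [1.2, 1.1, -7.0]
finger_gap: 0.382
grip_force: 35.0
```

>>> {"method": "apply_moves", "body": {"steps": [[[0,0,0,10.2],[0,0,0,10.2],[0,0,0,10.2],[0,0,0,10.2],[0,0,0,10.2],[0,0,0,10.2],[0,0,0,10.2],[0,0,0,10.2],[0,0,0,10.2],[0,0,0,10.2],[0,0,0,0],[0,0,0,0]]]}}

```text
time: 9.12
tcp_pos: [0.4374, -0.3605, 0.1631]
orientation: [-3.141, 0.02, 0.001]
contact_force: [-0.1, -0.6, -7.5]
finger_gap: 0.385
grip_force: 35.0
```

```bash
cat >> pose.py <<'E'
O=np.array([.497,-.2922]); YAW=np.radians(-1.37)
def tojig(p):
    c,s=np.cos(YAW),np.sin(YAW); q=np.array(p[:2])-O; return (np.array([c*q[0]+s*q[1],-s*q[0]+c*q[1]])*1000).round(1)
E
python3 - <<'E'
from pose import *
P,A,hd=pose(); print('jig',tojig(P))
p,d=snap('wrist'); cv2.imwrite('pics/f.png',cv2.resize(p,(640,480))[:,:,::-1])
E
```

```text
t 9.125 tcp [ 0.4374 -0.3605  0.1631] head -0.73 tilt [-0.0007  0.0006] j [-0.73 -0.1   1.75  0.    1.49  0.85] F [-0.1 -0.6 -7.5]
jig [-58.  -69.7]
```

View pics/f.png

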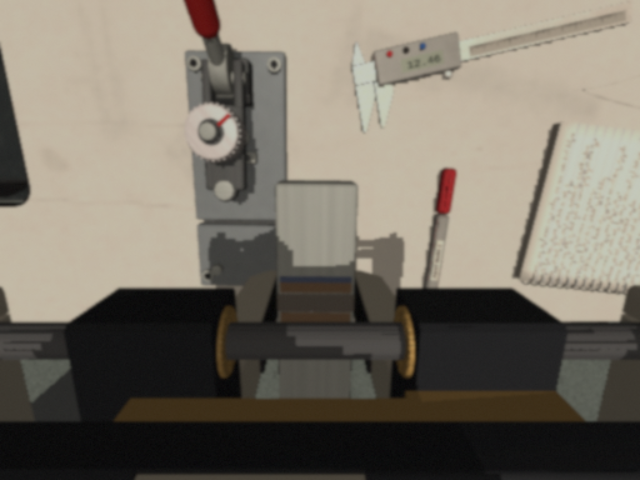

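The coupon is gripped straight, with its front edge at row ≈182 and its weld at row ≈290. The nut is at (215,132) and the caliper and marker are clear to the right. I'll measure the coupon's front edge and re-check the nut line.

```bash
python3 - <<'E'
from pose import *
P,A,hd=pose(); p,d,Rw,c,k=load('wrist'); X=cloud('wrist')
z=np.nanmedian(X[155:180,235:270,2]); print('coupon top z',z, 'expected',P[2]+.0164)
g=cv2.cvtColor(p,cv2.COLOR_RGB2GRAY).astype(float)
zt=P[2]+.0164
e=[(u,140+np.gradient(g[:,u])[140:152].__abs__().argmax()) for u in range(228,280,3)]
W=onplane('wrist',e,zt); f=np.polyfit(W[:,1],W[:,0],1); print('front x',np.median(W[:,0]),'minus tcp',np.median(W[:,0])-P[0],'deg',-np.degrees(np.arctan(f[0])))
D=X[...,2]>.15; 
for v in (155,165,175): 
    gr=np.abs(np.gradient(g[v])); l=215+gr[215:230].argmax(); r=275+gr[275:292].argmax(); print(onplane('wrist',[(l,v),(r,v)],zt)[:,1]-P[1])
# nut line
hsv=cv2.cvtColor(p,cv2.COLOR_RGB2HSV)
red=((hsv[...,0]<10)|(hsv[...,0]>170))&(hsv[...,1]>100); v,u=np.where(red); a=(v>80)&(v<125)&(u<200)&(u>145)
w=(p.min(2)>140).astype(np.uint8); w[:75]=0;w[135:]=0;w[:,:140]=0;w[:,202:]=0
cn=max(cv2.findContours(w,0,2)[0],key=cv2.contourArea); (cx,cy),rad=cv2.minEnclosingCircle(cn)
N=onplane('wrist',[(cx,cy)],.0943)[0]; q=onplane('wrist',np.c_[u[a],v[a]],.0943)[:,:2]-N[:2]
print('nut',N,tojig(N),rad,'n',a.sum(),'cw deg',-np.degrees(np.arctan2(q[:,1].mean(),q[:,0].mean()))); 
vv,vx,x0,y0=cv2.fitLine(q.astype(np.float32),2,0,.01,.01).ravel(); print('fit',-np.degrees(np.arctan2(vx,vv)))
E
```

```text
t 9.175 tcp [ 0.4374 -0.3605  0.1632] head -0.77 tilt [-0.0005  0.0005] j [-0.73 -0.1   1.75  0.    1.49  0.85] F [-0.6 -0.2 -7.5]
coupon top z 0.18002017876103443 expected 0.17964580793758278
front x 0.49317049468512286 minus tcp 0.05572726552101093 deg 0.330097024146999
[ 0.01678336 -0.01829281]
[ 0.01699544 -0.01839047]
[ 0.01721129 -0.0179408 ]
nut [ 0.51925072 -0.28275987  0.0943    ] [22. 10.] 33.52574920654297 n 33 cw deg 71.33525267118448
fit 51.18416
```

>>> {"method": "apply_moves", "body": {"steps": [[[-0.006,0,0.02,0.6],[0,0,0.04,0],[0,0,0.04,0],[0,0,0.03,0],[0,0,0.011,0],[0,0,0.002,0],[0,0,0,0],[0,0,0,0]]]}}

```text
time: 10.18
tcp_pos: [0.432, -0.361, 0.0218]
orientation: [3.14, -0.043, 0.002]
contact_force: [0.1, -0.6, -7.4]
finger_gap: 0.38
grip_force: 35.0
```

>>> {"method": "apply_moves", "body": {"steps": [[[0,-0.01,0,0],[0,-0.015,0,0],[0,-0.015,0,0],[0,-0.015,0,0],[0,-0.008,0,0],[0,0,0,0],[0,0,0,0]]]}}

```text
time: 11.05
tcp_pos: [0.4334, -0.2978, 0.0207]
orientation: [3.141, -0.043, 0.0]
contact_force: [-0.4, 0.1, -7.7]
finger_gap: 0.38
grip_force: 35.0
```

```bash
python3 - <<'E'
from pose import *
P,A,hd=pose(); print('jig',tojig(P))
p,d=snap('wrist'); cv2.imwrite('pics/g.png',cv2.resize(p,(640,480))[:,:,::-1])
E
```

```text
t 11.05 tcp [ 0.4334 -0.2978  0.0207] head -1.58 tilt [ 0.0001 -0.0003] j [-0.65 -0.08  1.97 -0.    1.25  0.95] F [-0.4  0.1 -7.7]
jig [-63.5  -7.1]
```

View pics/g.png

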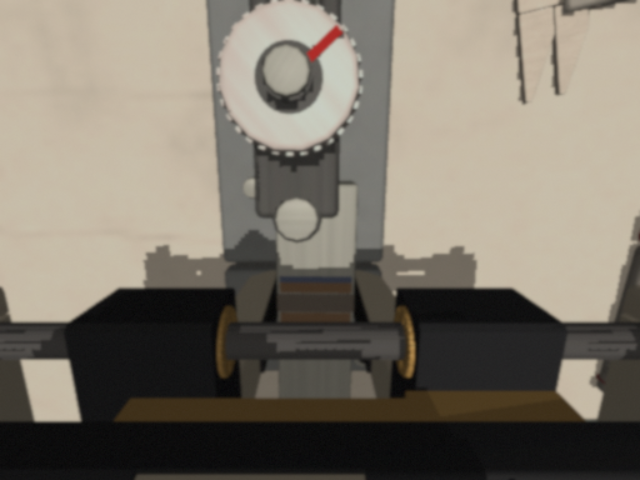

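The coupon's front end is under the strap (nose boss at (297,220)) with no contact. The nut's red line runs (312,56)→(341,30), about 48° clockwise in the jig frame, so the nut is at ≈0.85 rad. I'll creep up to the pins and the stop.

>>> {"method": "apply_moves", "body": {"steps": [[[0.003,-0.002,0.001,0.2],[0.003,-0.002,0.0005,0],[0,-0.001,0,0],[0,-0.0005,0,0],[0,-0.0005,0,0],[0,0,0,0],[0,0,0,0]]]}}

```text
time: 11.98
tcp_pos: [0.4394, -0.2918, 0.0192]
orientation: [3.141, -0.049, 0.0]
contact_force: [-0.0, -1.1, -6.8]
finger_gap: 0.389
grip_force: 35.0
```

>>> {"method": "apply_moves", "body": {"steps": [[[0,-0.0005,0,0],[0,-0.0005,0,0],[0,0,0,0]]]}}

```text
time: 12.35
tcp_pos: [0.4395, -0.2914, 0.0193]
orientation: [3.14, -0.048, 0.0]
contact_force: [-0.9, -7.5, -8.8]
finger_gap: 0.385
grip_force: 35.0
```

>>> {"method": "apply_moves", "body": {"steps": [[[0,-0.0005,0,0],[0,-0.0005,0,0],[0,0,0,0]]]}}

```text
time: 12.72
tcp_pos: [0.4396, -0.2911, 0.0195]
orientation: [3.138, -0.048, 0.001]
contact_force: [-1.1, -13.4, -10.4]
finger_gap: 0.385
grip_force: 35.0
```

>>> {"method": "apply_moves", "body": {"steps": [[[0.0005,0.0008,0,0],[0.0005,0,0,0],[0,0,0,0]]]}}

```text
time: 13.1
tcp_pos: [0.4401, -0.2913, 0.0192]
orientation: [3.14, -0.048, -0.001]
contact_force: [-4.0, -9.0, -6.9]
finger_gap: 0.384
grip_force: 35.0
```

>>> {"method": "apply_moves", "body": {"steps": [[[0.0005,0,0,0],[0.0005,0,0,0],[0,0,0,0]]]}}

```text
time: 13.48
tcp_pos: [0.4412, -0.2914, 0.0193]
orientation: [3.14, -0.048, -0.001]
contact_force: [-4.2, -8.4, -7.2]
finger_gap: 0.385
grip_force: 35.0
```

>>> {"method": "apply_moves", "body": {"steps": [[[0.0005,0,0,0],[0.0005,0,0,0],[0,0,0,0]]]}}

```text
time: 13.85
tcp_pos: [0.4421, -0.2914, 0.0193]
orientation: [3.14, -0.048, -0.001]
contact_force: [-3.6, -8.1, -8.4]
finger_gap: 0.382
grip_force: 35.0
```

>>> {"method": "apply_moves", "body": {"steps": [[[0.0005,0,0,0],[0.0005,0,0,0],[0,0,0,0]]]}}

```text
time: 14.22
tcp_pos: [0.4423, -0.2914, 0.0192]
orientation: [3.14, -0.048, -0.004]
contact_force: [-12.9, -7.7, -3.3]
finger_gap: 0.382
grip_force: 35.0
```

>>> {"method": "apply_moves", "body": {"steps": [[[0.0005,0,0,0],[0.0005,0,0,0],[0,0,0,0]]]}}

```text
time: 14.6
tcp_pos: [0.4425, -0.2914, 0.0191]
orientation: [3.14, -0.049, -0.007]
contact_force: [-20.7, -8.2, 1.1]
finger_gap: 0.388
grip_force: 35.0
```

```bash
python3 - <<'E'
from pose import *
P,A,hd=pose(); print('jig',tojig(P)); print(np.round(bot.sense()['ft_torque'],2))
E
```

```text
t 14.6 tcp [ 0.4425 -0.2914  0.0191] head -1.78 tilt [-0.0047 -0.001 ] j [-0.63 -0.07  1.96 -0.    1.25  0.97] F [-20.7  -8.2   1.1]
jig [-54.5  -0.5]
[-1.29  3.42  0.14]
```

>>> {"method": "apply_moves", "body": {"steps": [[[-0.0007,0.0003,0.0005,-0.3],[0,0,0.0005,0],[0,0,0,0]]]}}

```text
time: 14.98
tcp_pos: [0.4424, -0.2914, 0.0181]
orientation: [3.141, -0.041, -0.005]
contact_force: [-14.3, -5.8, -1.8]
finger_gap: 0.384
grip_force: 35.0
```

>>> {"method": "apply_moves", "body": {"steps": [[[0,0,0.0005,0],[0,0,0.0003,0],[0,0,0,0]]]}}

```text
time: 15.35
tcp_pos: [0.4425, -0.2914, 0.0178]
orientation: [3.141, -0.041, -0.005]
contact_force: [-17.2, -2.1, 4.2]
finger_gap: 0.384
grip_force: 35.0
```

>>> {"method": "apply_moves", "body": {"steps": [[[0,0,0,0],[0,0,0,0],[0,0,0,0],[0,0,0,0]]], "gripper": 0.08}}

```text
time: 15.85
tcp_pos: [0.4439, -0.291, 0.0175]
orientation: [3.141, -0.04, 0.0]
contact_force: [0.0, 0.3, -0.2]
finger_gap: 0.46
grip_force: 0.0
```

>>> {"method": "apply_moves", "body": {"steps": [[[0,-0.001,-0.001,0],[0,-0.001,0,0],[0,-0.0005,0,0],[0,0,0,0]]]}}

```text
time: 16.35
tcp_pos: [0.4438, -0.2884, 0.0184]
orientation: [3.141, -0.04, 0.0]
contact_force: [0.3, -0.1, 0.4]
finger_gap: 0.457
grip_force: 0.0
```

>>> {"method": "apply_moves", "body": {"steps": [[[0,-0.0007,0,0],[0,-0.0005,0,0],[0,0,0,0]]]}}

```text
time: 16.73
tcp_pos: [0.4439, -0.2879, 0.0184]
orientation: [3.14, -0.041, 0.0]
contact_force: [0.6, -7.2, -2.2]
finger_gap: 0.462
grip_force: 3.3
```

>>> {"method": "apply_moves", "body": {"steps": [[[0,-0.0004,0,0],[0,-0.0004,0,0],[0,0,0,0]]]}}

```text
time: 17.1
tcp_pos: [0.4439, -0.2877, 0.0186]
orientation: [3.139, -0.041, 0.001]
contact_force: [0.0, -11.6, -2.1]
finger_gap: 0.462
grip_force: 5.7
```

>>> {"method": "apply_moves", "body": {"steps": [[[0,0.0044,0,0],[0,0,-0.02,0],[0,0,-0.03,0],[-0.03,0,0,0],[-0.03,0.003,0,0],[-0.018,0.003,0,0],[0,0,0,0]]]}}

```text
time: 17.98
tcp_pos: [0.3653, -0.2953, 0.0693]
orientation: [3.141, -0.042, 0.002]
contact_force: [0.5, 0.4, -0.1]
finger_gap: 0.461
grip_force: 0.0
```

>>> {"method": "apply_moves", "body": {"steps": [[[0,0,0.02,0],[0,0,0.02,0],[0,0,0.008,0],[0,0,0,0],[0,0,0,0],[0,0,0,0]]], "gripper": 1}}

```text
time: 18.73
tcp_pos: [0.366, -0.2951, 0.021]
orientation: [3.141, -0.04, 0.001]
contact_force: [-0.4, -0.5, -0.6]
finger_gap: 0.006
grip_force: 0.0
```

>>> {"method": "apply_moves", "body": {"steps": [[[0.004,0,0,0],[0.003,0,0,0],[0.002,0,0,0],[0.001,0,0,0],[0,0,0,0]]]}}

```text
time: 19.35
tcp_pos: [0.3757, -0.2951, 0.0203]
orientation: [-3.141, 0.04, 0.0]
contact_force: [0.2, 0.1, 0.9]
finger_gap: 0.009
grip_force: 0.0
```

```bash
python3 - <<'E'
from pose import *
P,A,hd=pose(); print('jig',tojig(P))
E
```

```text
t 19.35 tcp [ 0.3757 -0.2951  0.0203] head -1.47 tilt [-0.0001  0.0001] j [-0.72 -0.2   2.07 -0.    1.26  0.88] F [0.2 0.1 0.9]
jig [-121.2   -5.8]
```

>>> {"method": "apply_moves", "body": {"steps": [[[0.001,0,0,0],[0.001,0,0,0],[0.0005,0,0,0],[0,0,0,0]]]}}

```text
time: 19.85
tcp_pos: [0.3771, -0.2952, 0.0203]
orientation: [-3.141, 0.04, 0.004]
contact_force: [-12.2, 0.8, 6.7]
finger_gap: 0.004
grip_force: 6.2
```

>>> {"method": "apply_moves", "body": {"steps": [[[0.0007,0,0,0],[0.0005,0,0,0],[0,0,0,0]]]}}

```text
time: 20.23
tcp_pos: [0.3772, -0.2952, 0.0204]
orientation: [-3.141, 0.04, 0.009]
contact_force: [-24.0, 2.5, 13.4]
finger_gap: 0.006
grip_force: 12.4
```

>>> {"method": "apply_moves", "body": {"steps": [[[0.0007,0,0,0],[0.0005,0,0,0],[0,0,0,0]]]}}

```text
time: 20.6
tcp_pos: [0.3773, -0.2952, 0.0204]
orientation: [-3.14, 0.04, 0.013]
contact_force: [-37.2, 3.3, 22.5]
finger_gap: 0.002
grip_force: 18.5
```

>>> {"method": "apply_moves", "body": {"steps": [[[-0.006,0,0,0],[0,0,-0.04,0],[0,0,-0.06,0],[0,0,-0.06,0],[0.048,-0.002,0,0],[0.048,-0.002,0,0],[0.048,-0.002,0,-9.2],[0,0,0,-9.2],[0,0,0,-9.2],[0,0,0,0],[0,0,0,0]]], "gripper": -1}}

```text
time: 21.98
tcp_pos: [0.5186, -0.2928, 0.1804]
orientation: [3.062, 0.704, 0.0]
contact_force: [0.4, 0.8, 0.7]
finger_gap: 0.999
grip_force: 0.0
```

```bash
python3 - <<'E'
from pose import *
P,A,hd=pose(); print('jig',tojig(P)); D=np.r_[.5193,-.2928,.0755]-P; print('tool shift to nut',(A.T@D).round(4))
p,d=snap('wrist'); X=cloud('wrist')
cv2.imwrite('pics/h.png',cv2.resize(p,(800,600),interpolation=cv2.INTER_CUBIC)[:,:,::-1])
E
```

```text
t 21.975 tcp [ 0.5186 -0.2928  0.1804] head 25.91 tilt [ 0.0002 -0.    ] j [-0.56 -0.04  1.67  0.    1.52  0.56] F [0.4 0.8 0.7]
jig [21.6 -0.1]
tool shift to nut [0.0006 0.0003 0.1049]
```

View pics/h.png

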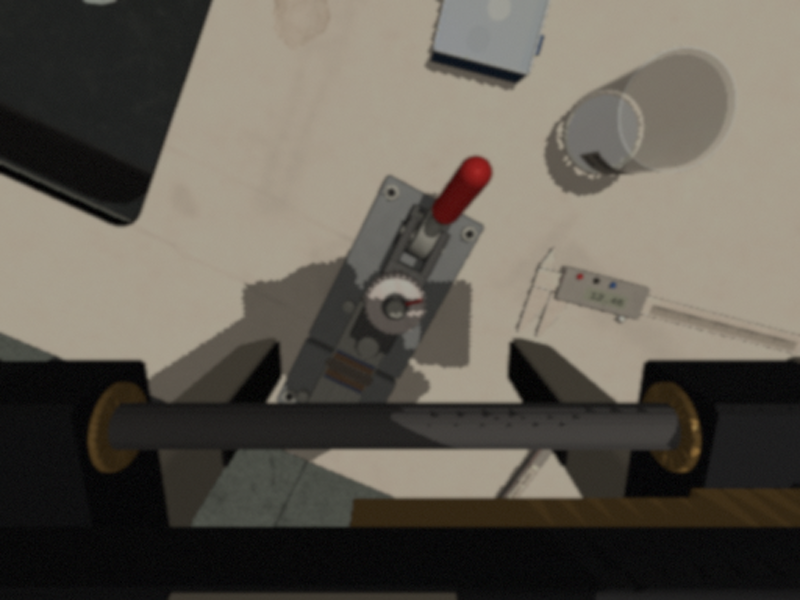

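The coupon is in place with its brown weld at (350,370) in line with the saw slot. The nut is at (395,305) between the open fingers, and the red handle is at (462,190), clear of them. I'll descend on the nut and grip.

>>> {"method": "apply_moves", "body": {"steps": [[[0.0006,0.0003,0.04,0],[0,0,0.04,0],[0,0,0.02,0],[0,0,0.005,0],[0,0,0,0],[0,0,0,0]]]}}

```text
time: 22.78
tcp_pos: [0.5199, -0.2932, 0.0768]
orientation: [3.059, 0.709, 0.002]
contact_force: [-0.3, -0.5, 0.2]
finger_gap: 1.001
grip_force: 0.0
```

>>> {"method": "apply_moves", "body": {"steps": [[[0,0,0,0],[0,0,0,0],[0,0,0,0],[0,0,0,0],[0,0,0,0],[0,0,0,0],[0,0,0,0]]], "gripper": 1, "grip_force": 45}}

```text
time: 23.65
tcp_pos: [0.5194, -0.2928, 0.0753]
orientation: [3.06, 0.71, 0.0]
contact_force: [-0.2, -0.5, -0.4]
finger_gap: 0.382
grip_force: 45.0
```

>>> {"method": "apply_moves", "body": {"steps": [[[0,0,0.00015,6.8],[0,0,0.00015,6.8],[0,0,0.00015,6.8],[0,0,0.00015,6.8],[0,0,0.00015,6.8],[0,0,0.00015,6.8],[0,0,0.00015,6.8],[0,0,0.00015,6.8],[0,0,0,0],[0,0,0,0]]]}}

```text
time: 24.9
tcp_pos: [0.5186, -0.2938, 0.0741]
orientation: [3.044, -0.767, -0.002]
contact_force: [-6.2, -6.9, -0.1]
finger_gap: 0.373
grip_force: 45.0
```

```bash
python3 - <<'E'
from pose import *
P,A,hd=pose(); print('jig',tojig(P),np.round(bot.sense()['ft_torque'],2))
E
```

```text
t 24.9 tcp [ 0.5186 -0.2938  0.0741] head -28.3 tilt [-0.0015 -0.0018] j [-0.56  0.02  1.78 -0.    1.34  1.51] F [-6.2 -6.9 -0.1]
jig [21.6 -1.1] [-1.46  0.97  0.08]
```

>>> {"method": "apply_moves", "body": {"steps": [[[0,0,0,0],[0,0,0,0],[0,0,0,0],[0,0,-0.02,0],[0,0,-0.04,0],[0,0,-0.03,0],[0,0,0,-9],[0,0,0,-9],[0,0,0,-9],[-0.04,0,0,0],[0,0,0,0],[0,0,0,0]]], "gripper": -1}}

```text
time: 26.4
tcp_pos: [0.4797, -0.2921, 0.1654]
orientation: [3.141, -0.035, 0.002]
contact_force: [0.4, 0.0, -0.1]
finger_gap: 0.999
grip_force: 0.0
```

```bash
python3 - <<'E'
from pose import *
P,A,hd=pose(); print('jig',tojig(P))
p,d=snap('wrist'); X=cloud('wrist')
N=proj('wrist',[.5193,-.2928,.093])[0]; u,v=map(int,N); print('nut px',N)
print('ring z',np.nanmedian(X[v-20:v+20,u-20:u+20,2]))
hsv=cv2.cvtColor(p,cv2.COLOR_RGB2HSV); red=((hsv[...,0]<10)|(hsv[...,0]>170))&(hsv[...,1]>110)
vv,uu=np.where(red); a=np.hypot(uu-u,vv-v)<28; q=onplane('wrist',np.c_[uu[a],vv[a]],.093)[:,:2]
f=cv2.fitLine(q.astype(np.float32),2,0,.01,.01).ravel(); print(a.sum(),'line cw deg',-np.degrees(np.arctan2(f[1],f[0])),'by centroid',-np.degrees(np.arctan2(*(q.mean(0)-[.5193,-.2928])[::-1])))
hd_=(vv<v-25)&(abs(uu-u)<40); H=X[vv[hd_],uu[hd_]]; H=H[H[:,2]>.06]; print('handle n',len(H))
J=np.array([tojig(h) for h in H]); z=H[:,2]*1000
for lo in range(70,120,6):
    b=(J[:,0]>=lo)&(J[:,0]<lo+6)
    if b.sum(): print(lo,b.sum(),'top z',np.percentile(z[b],90).round(1),'y',np.median(J[b,1]).round(1))
a,b=max(u-70,0),max(v-100,0)
cv2.imwrite('pics/i.png',cv2.resize(p,(800,600),interpolation=cv2.INTER_CUBIC)[:,:,::-1])
E
```

```text
t 26.4 tcp [ 0.4797 -0.2921  0.1654] head -1.29 tilt [ 0.0014 -0.0008] j [-0.59 -0.11  1.76  0.    1.5   1.  ] F [ 0.4  0.  -0.1]
jig [-17.2  -0.3]
nut px [252.63053696 155.24334399]
ring z 0.09287924463319634
21 line cw deg -75.81216 by centroid 113.78985686232244
handle n 1233
76 129 top z 101.7 y -0.2
82 198 top z 111.1 y -0.1
88 233 top z 121.3 y -0.1
94 275 top z 130.0 y 0.0
100 246 top z 133.2 y 0.0
106 152 top z 132.9 y 0.0
```

View pics/i.png

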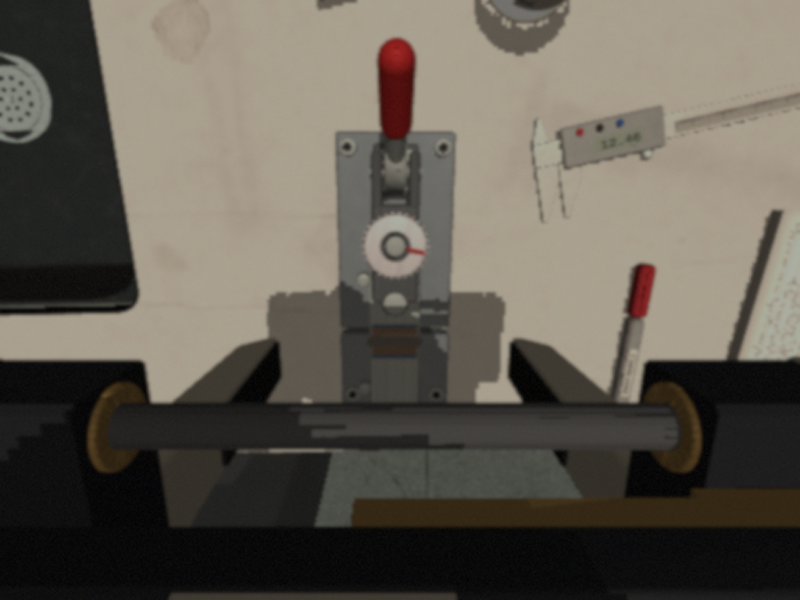

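The nut's line now points right and slightly down, from (408,248) to (424,253). That is 102.8° clockwise in the jig frame, so the nut is at 1.79 rad. The coupon is in place with its weld at (395,342), and the handle runs from (397,135) to (397,45) at about 57.5°. I'll check the weld position and plan the lever arc.

>>> {"method": "apply_moves", "body": {"steps": [[[0.03,0,0,0],[0.04,0,0,0],[0.027,0,0,0],[0,0,0.02,0],[0,0,0.02,0],[0,0,0.002,0],[0,0,0,0],[0,0,0,0]]], "gripper": 1}}

```text
time: 27.45
tcp_pos: [0.5764, -0.2943, 0.1231]
orientation: [3.141, -0.035, 0.002]
contact_force: [-0.5, -1.0, 0.5]
finger_gap: 0.186
grip_force: 0.0
```

```bash
python3 - <<'E'
from pose import *
w=onplane('wrist',np.array([(372,342),(395,342),(418,342)])*.64,.034); print('weld jig',[tojig(x) for x in w])
P,A,hd=pose(); print('jig',tojig(P),P[2])
s=lambda t:(57-t)/45
def tcp(t,r=72,n=8.5):
    a=np.radians(t); return np.array([62+r*np.cos(a)-n*np.sin(a)-7.5, 54+6*s(t)+r*np.sin(a)+n*np.cos(a)])
for t in (57,52,47,42,37,32,27,22,17,12): print(t,tcp(t).round(1),(tcp(t-5)-tcp(t)).round(1))
E
```

```text
weld jig [array([-56.6,  16.1]), array([-56.6,  -0.6]), array([-56.5, -17.3])]
t 27.45 tcp [ 0.5764 -0.2943  0.1231] head -1.29 tilt [ 0.0011 -0.0006] j [-0.51  0.1   1.62 -0.    1.43  1.08] F [-0.5 -1.   0.5]
jig [79.4 -0.2] 0.12311581614897207
57 [ 86.6 119. ] [ 5.5 -2.4]
52 [ 92.1 116.6] [ 5.3 -2.8]
47 [ 97.4 113.8] [ 4.9 -3.3]
42 [102.3 110.5] [ 4.6 -3.7]
37 [106.9 106.8] [ 4.2 -4.1]
32 [111.1 102.7] [ 3.7 -4.4]
27 [114.8  98.3] [ 3.3 -4.7]
22 [118.1  93.5] [ 2.8 -5. ]
17 [120.9  88.5] [ 2.3 -5.2]
12 [123.2  83.3] [ 1.8 -5.4]
```

>>> {"method": "apply_moves", "body": {"steps": [[[0,0,0,0],[0,0,0,0],[0.002,0,0.001,0],[0.002,0,0.001,0],[0.002,0,0.001,0],[0,0,0,0]]]}}

```text
time: 28.2
tcp_pos: [0.5823, -0.2942, 0.1191]
orientation: [-3.141, 0.035, 0.001]
contact_force: [-3.0, -0.4, 2.7]
finger_gap: 0.004
grip_force: 1.6
```

>>> {"method": "apply_moves", "body": {"steps": [[[0.0027,0,0.0013,0],[0.0027,0,0.0013,0],[0.0026,0,0.0015,0],[0.0026,0,0.0015,0],[0,0,0,0]]]}}

```text
time: 28.82
tcp_pos: [0.5932, -0.2944, 0.1135]
orientation: [-3.141, 0.035, -0.0]
contact_force: [-1.3, -0.7, 2.6]
finger_gap: 0.006
grip_force: 1.5
```

```bash
python3 - <<'E'
from pose import *
P,A,hd=pose(); print('jig',tojig(P),P[2])
E
```

```text
t 28.825 tcp [ 0.5932 -0.2944  0.1135] head -1.27 tilt [0.0002 0.    ] j [-0.5   0.13  1.59  0.    1.41  1.09] F [-1.3 -0.7  2.6]
jig [96.2  0.1] 0.1134648520486273
```

>>> {"method": "apply_moves", "body": {"steps": [[[0.0025,0,0.0017,0],[0.0025,0,0.0017,0],[0.0023,0,0.0019,0],[0.0023,0,0.0019,0],[0,0,0,0]]]}}

```text
time: 29.45
tcp_pos: [0.6027, -0.2946, 0.1061]
orientation: [-3.141, 0.035, -0.0]
contact_force: [-1.4, -0.5, 2.5]
finger_gap: 0.002
grip_force: 1.6
```

>>> {"method": "apply_moves", "body": {"steps": [[[0.0021,0,0.0021,0],[0.0021,0,0.0021,0],[0.0019,0,0.0022,0],[0.0019,0,0.0022,0],[0,0,0,0]]]}}

```text
time: 30.08
tcp_pos: [0.6106, -0.2948, 0.0975]
orientation: [-3.141, 0.035, 0.0]
contact_force: [-1.5, -1.0, 2.9]
finger_gap: 0.002
grip_force: 1.7
```

>>> {"method": "apply_moves", "body": {"steps": [[[0.0017,0,0.0024,0],[0.0017,0,0.0024,0],[0.0014,0,0.0025,0],[0.0014,0,0.0025,0],[0,0,0,0]]]}}

```text
time: 30.7
tcp_pos: [0.6167, -0.295, 0.0877]
orientation: [-3.141, 0.035, 0.0]
contact_force: [-2.4, -0.2, 3.3]
finger_gap: 0.005
grip_force: 2.0
```

>>> {"method": "apply_moves", "body": {"steps": [[[0.0012,0,0.0026,0],[0.0012,0,0.0026,0],[0,0,0,0]]]}}

```text
time: 31.08
tcp_pos: [0.6192, -0.295, 0.0825]
orientation: [-3.141, 0.035, 0.0]
contact_force: [-3.4, -1.0, 3.4]
finger_gap: 0.009
grip_force: 2.1
```

>>> {"method": "apply_moves", "body": {"steps": [[[0.0005,0,0.0015,0],[0.0005,0,0.0015,0],[0,0,0,0]]]}}

```text
time: 31.45
tcp_pos: [0.6199, -0.2952, 0.0805]
orientation: [3.141, -0.035, -0.001]
contact_force: [-9.8, 0.7, 12.3]
finger_gap: 0.008
grip_force: 7.0
```

>>> {"method": "apply_moves", "body": {"steps": [[[0.0002,0,0.001,0],[0.0002,0,0.001,0],[0,0,0,0]]]}}

```text
time: 31.82
tcp_pos: [0.6202, -0.2954, 0.0794]
orientation: [3.141, -0.035, -0.0]
contact_force: [-14.2, 2.1, 19.2]
finger_gap: 0.002
grip_force: 11.0
```

>>> {"method": "apply_moves", "body": {"steps": [[[0.0002,0,0.001,0],[0.0002,0,0.001,0],[0,0,0,0]]]}}

```text
time: 32.2
tcp_pos: [0.6205, -0.2956, 0.0783]
orientation: [3.14, -0.035, -0.0]
contact_force: [-18.3, 2.5, 27.3]
finger_gap: 0.005
grip_force: 15.2
```

>>> {"method": "apply_moves", "body": {"steps": [[[-0.002,0,-0.02,0],[-0.03,0,-0.03,0],[-0.05,0,-0.03,0],[-0.045,0,0,0],[-0.02,0,0,0],[0,0,0,0],[0,0,0,0],[0,0,0,0]]]}}

```text
time: 33.2
tcp_pos: [0.4747, -0.2917, 0.1554]
orientation: [-3.141, 0.034, 0.0]
contact_force: [-1.0, 0.6, -0.2]
finger_gap: 0.006
grip_force: 0.0
```

```bash
python3 - <<'E'
from pose import *
P,A,hd=pose(); print('jig',tojig(P))
p,d=snap('wrist'); snap('side'); X=cloud('wrist')
hsv=cv2.cvtColor(p,cv2.COLOR_RGB2HSV); red=((hsv[...,0]<10)|(hsv[...,0]>170))&(hsv[...,1]>110)
N=proj('wrist',[.5193,-.2928,.093])[0]; vv,uu=np.where(red); a=(vv<N[1]-20)&(abs(uu-N[0])<45); H=X[vv[a],uu[a]]; H=H[H[:,2]>.04]
J=np.array([tojig(h) for h in H]); z=H[:,2]*1000; mid=abs(J[:,1]-np.median(J[:,1]))<3
b=mid&(J[:,0]<142); f=np.polyfit(J[b,0],z[b],1); print('handle x',J[:,0].min(),J[:,0].max(),'slope deg',np.degrees(np.arctan(f[0])),'z',z[b].min(),z[b].max(),'y',np.median(J[:,1]))
a=np.hypot(uu-N[0],vv-N[1])<32; q=onplane('wrist',np.c_[uu[a],vv[a]],.097)[:,:2]; l=cv2.fitLine(q.astype(np.float32),2,0,.01,.01).ravel(); print('nut cw jig',(-np.degrees(np.arctan2(l[1],l[0]))-1.37)%180)
cv2.imwrite('pics/j.png',cv2.resize(p,(800,600),interpolation=cv2.INTER_CUBIC)[:,:,::-1])
E
```

```text
t 33.2 tcp [ 0.4747 -0.2917  0.1554] head -1.24 tilt [-0.0003  0.0004] j [-0.6  -0.12  1.78  0.    1.48  1.  ] F [-1.   0.6 -0.2]
jig [-22.3  -0. ]
handle x 97.5 135.8 slope deg 12.788384020202324 z 71.8694192436612 85.38287418569575 y -0.4
nut cw jig 101.77346
```

View pics/j.png

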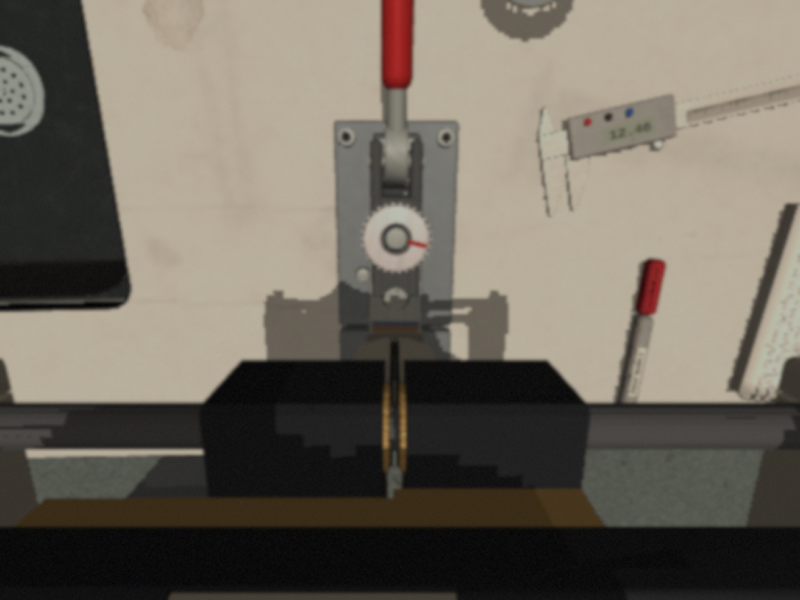

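The lever is fully down: the handle slope is 12.8° at the level expected of the hard stop. The nut line still reads 102° and the bystanders are untouched. One last numeric check that the coupon is flush, from further back with the gripper open.

>>> {"method": "apply_moves", "body": {"steps": [[[-0.02,0,-0.03,0],[-0.025,0,-0.03,0],[0,0,0,0],[0,0,0,0],[0,0,0,0],[0,0,0,0]]], "gripper": -1}}

```text
time: 34.05
tcp_pos: [0.4291, -0.2906, 0.2148]
orientation: [-3.141, 0.034, 0.002]
contact_force: [-0.1, -0.2, -0.1]
finger_gap: 0.602
grip_force: 0.0
```

```bash
python3 - <<'E'
from pose import *
P,A,hd=pose(); p,d=snap('wrist'); X=cloud('wrist')
c,s=np.cos(YAW),np.sin(YAW); q=X[...,:2]-O; jx=(c*q[...,0]+s*q[...,1])*1000; jy=(-s*q[...,0]+c*q[...,1])*1000; z=X[...,2]*1000
m=(z>27)&(z<40)&(jx>-125)&(jx<-32)&(abs(jy)<26); print('top n',m.sum(),'z',np.median(z[m]))
for lo in range(-120,-30,8):
    b=m&(jx>=lo)&(jx<lo+8)
    if b.sum()>20: print(lo,'y',jy[b].min().round(1),jy[b].max().round(1),'xmin',jx[b].min().round(1),'z',np.median(z[b]).round(1))
# plate edges same picture
b=(z>10)&(z<18)&(jx>-120)&(jx<90)&(abs(jy)<50); print('plate x',np.percentile(jx[b],[.2,99.8]).round(1),'y',np.percentile(jy[b],[.5,99.5]).round(1))
# sharp edges by gradient on z=.034
g=cv2.cvtColor(p,cv2.COLOR_RGB2GRAY).astype(float)
ys=[]
for x in range(-95,-34,5):
    t=np.arange(-26,26,.25); W=np.array([[O[0]+(c*x-s*y)/1000,O[1]+(s*x+c*y)/1000,.034] for y in t]); uv=proj('wrist',W).astype(np.float32)
    pr=cv2.remap(g.astype(np.float32),uv[:,0],uv[:,1],1).ravel(); gr=np.abs(np.gradient(cv2.GaussianBlur(pr.reshape(-1,1),(1,5),0).ravel()))
    l=(t>12)&(t<24); r=(t<-12)&(t>-24); ys.append((x,t[r][gr[r].argmax()],t[l][gr[l].argmax()]))
print(np.array(ys).tolist())
W=[]
t=np.arange(-122,-100,.25)
for y in (-12,-6,0,6,12):
    w=np.array([[O[0]+(c*x-s*y)/1000,O[1]+(s*x+c*y)/1000,.034] for x in t]); uv=proj('wrist',w).astype(np.float32); pr=cv2.remap(g.astype(np.float32),uv[:,0],uv[:,1],1).ravel(); W.append((y,t[np.abs(np.gradient(pr)).argmax()],uv[40].round(0).tolist()))
print(W)
E
```

```text
t 34.05 tcp [ 0.4291 -0.2906  0.2148] head -1.26 tilt [-0.0011  0.0009] j [-0.64 -0.23  1.78  0.    1.59  0.95] F [-0.1 -0.2 -0.1]
top n 1715 z 34.69458082294674
-112 y -17.5 16.5 xmin -110.9 z 34.5
-104 y -17.5 16.5 xmin -103.8 z 34.7
-96 y -17.4 17.7 xmin -95.5 z 34.6
-88 y -17.2 17.7 xmin -87.7 z 34.6
-80 y -17.1 17.6 xmin -79.7 z 34.5
-72 y -18.3 17.5 xmin -71.7 z 34.7
-64 y -19.2 18.5 xmin -64.0 z 35.0
-56 y -19.2 18.5 xmin -55.9 z 35.1
-48 y -17.9 17.3 xmin -47.3 z 34.6
-40 y -17.7 17.2 xmin -39.7 z 34.5
plate x [-116.6   89.3] y [-42.2  41.2]
[[-95.0, -18.0, 19.75], [-90.0, -16.75, 18.25], [-85.0, -18.0, 17.0], [-80.0, -17.75, 20.5], [-75.0, -17.25, 17.0], [-70.0, -16.25, 17.0], [-65.0, -15.0, 19.5], [-60.0, -18.75, 19.25], [-55.0, -13.5, 13.0], [-50.0, -18.5, 19.0], [-45.0, -14.75, 16.75], [-40.0, -17.0, 17.75], [-35.0, -17.0, 17.75]]
[(-12, np.float64(-111.25), [262.0, 209.0]), (-6, np.float64(-111.25), [257.0, 209.0]), (0, np.float64(-111.25), [253.0, 209.0]), (6, np.float64(-111.25), [248.0, 209.0]), (12, np.float64(-111.25), [243.0, 209.0])]
```

The coupon reads square and centred: its sides are at about ±17.6 mm, its near end at −110.9 mm, and it lies flat. It is flush within measurement error, so I'll hand in.

```bash
python3 -c "
from rig import bot
print(bot.finish_job())"
```

```text
the job is handed in; nothing more can be done
None
```

I handed the job in at about 34 s: the coupon is flush in the jig within measurement error (about 1 mm), the nut is at about 1.79 rad for a half-way bite, the lever is fully down and released, and I moved none of the other items; the verdict was not shown.

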